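Seat a two-part canister lid and hold up the outer half

TASK

Close the coffee canister: swing its hold-down lever fully aside, bring the two-part lid over by the inner lid's tall knob, with the outer lid riding on it, and lower both together gently until the inner lid is fully home in the mouth. Then check the seal: lift the outer lid alone by its collar, up off the knob, leaving the inner lid seated, and finish still holding the outer lid level and still in the gripper, clear above the knob and over the canister. Keep the lever aside and do not disturb the other things on the worktop.

Things in the scene. Friction and masses are not known exactly. Their poses are not given: they have to be found in the camera images.
- canister: Fixed: open steel canister, 88 mm across outside, 80 mm inside, on a wooden block 116 (x) x 160 (y) x 12 mm that reaches 62 mm to -y and 98 mm to +y; rim 57 mm above the worktop. Origin on the canister's axis at the worktop, z up. A dark steel post stands on the block 78 mm along +y from the axis.
- canister_mouth (a point): Centre of the canister's mouth, in the plane of the rim (57 mm above the worktop), axes as canister. Keep carries low: wall cabinets hang over the rear of the worktop (beyond about x = 0.58 m, from 0.55 m up), and a door post stands left of the worktop (about x = 0.29 to 0.36, y = 0.54 to 0.58 m).
- clamp (a joint): Hold-down lever, an arm 14 mm wide, 8 mm thick, turning level about the post, 67 to 75 mm above the worktop. Radians: about 0 = across the mouth, from the post along the canister body's -y (so at the start); grows clockwise seen from above, the end coming toward the body's -x; 1.57 = along the body's -x, wholly aside; stop at 1.8. Friction 0.05 N m, stays where left.
- clamp_hinge (a point): On the lever's vertical hinge axis, at the height of the arm's top (75 mm above the worktop).
- clamp_knob (a point): Centre of the top of the upright round black knob on the lever's end, 100 mm from the hinge axis; knob 16 mm across, 27 mm tall (its foot is the arm's top at 75 mm, its top at 102 mm above the worktop).
- inner_lid: Loose, about 0.18 kg: grey plug 74 mm across, 14 mm deep, chamfered; steel flange 88 mm across, 4 mm thick; tall steel knob, a rod 16 mm across, top 78 mm above the plug's underside; cone (22 mm) at its foot. Origin: centre of the plug's underside, z up. Starts standing on the worktop. Home, the flange rests on the rim and the origin is 14 mm below canister_mouth.
- inner_knob_top (a point): Centre of the top of the inner lid's knob; 30 mm of knob stick out above the outer lid's collar when the two are nested.
- outer_lid: Loose wooden lid, about 0.14 kg, 102 mm across, resting on the inner lid's flange, the knob passing through its 30 mm hole. Origin: centre of its underside, z up. Skirt (97 mm inside) 0 to 12 mm, plate 12 to 18, collar 46 mm across 18 to 42 mm above the origin. Nested, its origin is 6 mm above the inner lid's. Lifted by the collar, it leaves the inner lid behind.
- collar_top (a point): Centre of the top of the outer lid's collar, 42 mm above its origin.
- dark_cup: Bystander: small dark espresso cup, 63 x 86 x 50 mm, origin at its underside.
- tea_caddy: Bystander: square tin with a wooden lid, 68 x 68 x 100 mm, origin at its underside.
- dropper: Bystander: small brown dropper bottle, 33 x 34 x 102 mm, origin at its underside.

How it is judged (in metres and radians):
On the way, in this order (a step that is already met when the one before it is completed fails the run):
1. the hold-down lever is swung aside, to at least 1.25 rad (value of joint clamp above 1.25 rad), for 0.2 s.
2. inner lid home in the mouth with the outer lid still nested on it (horizontal distance between inner_lid and canister_mouth below 0.0055 m and z of inner_lid in the frame of canister_mouth below -0.01 m and angle between inner_lid's own z axis and vertical below 0.08 rad and z of outer_lid in the frame of inner_lid below 0.011 m), for 0.3 s.
3. the outer lid alone is lifted clear above the knob (horizontal distance between inner_lid and canister_mouth below 0.0055 m and z of inner_lid in the frame of canister_mouth below -0.01 m and angle between inner_lid's own z axis and vertical below 0.08 rad and z of outer_lid in the frame of inner_knob_top above 0.005 m), for 0.2 s.
At the end, for the whole second after the job is handed in: Lever 1.2 rad or more open; inner lid home (5.5 mm of axis, flange 4 mm of rim, level 0.08 rad), untouched; outer lid still in the fingers, under 0.03 m/s, underside 5 mm or more above the knob, 80 mm of the axis, level 0.26 rad, touching neither canister nor inner lid (all of step 3 and value of joint clamp above 1.2 rad and horizontal distance between outer_lid and canister_mouth below 0.08 m and angle between outer_lid's own z axis and vertical below 0.26 rad and linear speed of outer_lid below 0.03 m/s and contact force between the fingers and outer_lid above 1 N and contact force between outer_lid and canister below 0.1 N and contact force between each of outer_lid, the arm and inner_lid below 0.1 N); the arm keeps its last pose, push and grip.
It fails at once if the outer lid comes off the inner lid (more than 15 mm apart or 20 mm sideways) while the inner lid is not home in the canister ((z of outer_lid in the frame of inner_lid above 0.021 m or horizontal distance between outer_lid and inner_lid above 0.02 m) and not (horizontal distance between inner_lid and canister_mouth below 0.0055 m and z of inner_lid in the frame of canister_mouth below -0.01 m and angle between inner_lid's own z axis and vertical below 0.08 rad)).
It fails at once if the lid is dropped or slammed into the canister (inner lid faster than 0.4 m/s within 40 mm of its mouth) (distance between inner_lid and canister_mouth below 0.04 m and linear speed of inner_lid above 0.4 m/s).
It fails at once if a bystander is moved more than 20 mm or tipped (distance of any of dark_cup, tea_caddy, dropper from where it was at the start of the episode above 0.02 m or angle between any of dark_cup, tea_caddy, dropper's own z axis and vertical above 0.35 rad).
It also fails if it takes over 64 s, if anything falls off the work surface, if the arm or the gripper's body presses on something with over 40 N, if the wrist force passes 120 N, or if a joint passes its speed limit or range.

ROBOT

A 6-joint arm with a two-finger parallel gripper is mounted at the origin on a cart in front of the work surface, level with it; the furniture and walls round the work are solid. World frame = base frame: x ahead of the robot, y to its left, z up, the work surface at z = 0. Lengths are in mm, angles in rad, forces in N, time in s.
With the tool pointing down it reaches from about 350 to 775 mm from the base axis. Payload 7.3 kg.
Tool frame: the origin (TCP) lies on the front face of the gripper's body, between the roots of the fingers; the fingertips stand 66 mm ahead of it and the grasp point (between the pads) lies 47 mm ahead of it (bot.tip_extent is the distance from the TCP to the fingertips, in mm); z points along the fingers, y is the line along which they close (so a half turn about z gives the same grasp; the last joint's range is limited). The gripper opens to 92 mm and grips with 3 to 60 N. Pads are 19 mm wide; open, the fingers measure 130 mm over their backs; the gripper's body (75 mm by 190 mm) begins 47 mm behind the grasp point.
Start: joints at [-1.25, 0.342, 1.524, -0, 1.275, -0.146], TCP at [236.289, -468.835, 292.241] pointing down, gripper open.
Joint ranges: [-2.53, 2.53], [-0.77, 2.02], [0.04, 2.7], [-1, 4.14], [0.28, 2.66], [-3.11, 3.11]. Speed limits (rad/s): [2.57, 2.57, 3.14, 3.14, 3.14, 3.14].

INTERFACE

Orientations are given as [roll, pitch, yaw] about the fixed x, y, z axes, in that order (R = Rz(yaw) Ry(pitch) Rx(roll)).
In Python, from plant import readout, viewer, order, bot gives the robot as it stands.
- The arm moves only by the shell command python3 -m creep 'ROWS'. ROWS is text: rows parted by semicolons, each of 7 numbers parted by spaces: the shift along the world's x, y, z in m, then the turn, a rotation vector about the world's x, y, z in rad, then the opening in per cent of the stroke, from 0 (shut) to 100 (fully open). A call has 1 to 8 rows; each row shifts and turns the commanded pose from where the row before left it; what a row does not reach is not made up. A row lasts 1/12 s, in which the tool goes at most 41.7 mm and 7.16 degrees, less where a joint would pass 70% of its speed; a pose out of reach is approached as far as the arm can. A call is refused whole if a number of a shift passes 0.0417 or a number of a turn 0.125, either way. A call with a gripper value outside its range is refused whole. The fingers move at their own pace and stop on an object; the grip force is fixed at half the most. Time passes only in rows, so rows that do not move let the fingers close. It gives the time, the measured TCP pose, the force, the opening and the grip force at its end, in the units of the state.
- readout.get_obs(): the state, without advancing time (a new reading comes with each control period).
- viewer.capture(name): name is "side" or "top"; returns the picture (420x560x3 uint8, red, green, blue); there is no depth.
- viewer.camera_info(name): a dict with "fx", "fy", "cx", "cy" (pixels), "origin" and "rotation" of the camera in the world. Camera axes: x right, y up, looking along -z (the intrinsics and any distortion apply to the point x, -y, -z); pixel columns grow to the right and rows downward; lengths in mm; the calibration is good to about 2 mm. A picture is of the moment at which its call begins. camera_info takes no time and is no camera call.
- order.close_job(): hands the job in; it is judged then, once.
The state is a dict: "time": time; "joint_positions": joint angles; "dq": joint speeds; "tau": joint torques, N m; "tool_pos": TCP position; "tcp_rot": TCP orientation; "contact_force": force on the tool from outside, world axes, zero at the start; "moment": the same for the moment, N m; "grip_width": finger opening in mm; "finger_force": force on a finger pad.
Only numpy, scipy, OpenCV 4.12 (cv2) and the standard library are available. Lean on these libraries where they do the work, as an engineer would, in place of code of your own. Each camera call takes 0.05 s, during which the arm holds its last target. There are 200 camera calls.

## Working session

There is one attempt and no reset: what is moved stays moved. The work goes in short steps, Python scripts to look and compute and a shell command to move; the robot and the scene stay as the last step left them, time stands still between calls to the robot, and variables do not carry over. Pictures are saved under pics/ and viewed, at most 13 in all, crops included, and the job is handed in when it is done.

```bash
mkdir -p pics; python3 - <<'E'
from plant import readout, viewer, order, bot
import cv2,numpy as np
o=readout.get_obs();print(o)
for n in("side","top"):
    im=viewer.capture(n);cv2.imwrite(f"pics/{n}0.png",im[:,:,::-1]);print(viewer.camera_info(n))
a=[cv2.imread(f"pics/{n}0.png") for n in("side","top")]
for n,i in zip(("side","top"),a): cv2.imwrite(f"pics/{n}0b.png",cv2.resize(i,(800,600),interpolation=cv2.INTER_CUBIC))
E
```

```text
{'time': 0.0, 'joint_positions': array([-1.25001401e+00,  3.42714840e-01,  1.52503052e+00, -1.39555810e-05,
        1.27539512e+00, -1.46017361e-01]), 'dq': array([ 8.90825705e-04,  1.22816140e-05, -5.12790822e-04, -2.04777475e-03,
       -4.70824178e-04, -4.10701531e-04]), 'tau': array([-1.42010569e-03, -4.31248248e+01, -2.44220603e+01,  7.17214867e-02,
        5.59448591e-02, -1.08560885e-04]), 'tool_pos': array([ 236.1750412 , -468.52727659,  291.54426553]), 'tcp_rot': array([-3.14005936e+00, -2.12003999e-04,  4.66803586e-01]), 'contact_force': array([0.03369063, 0.60164899, 0.08384229]), 'moment': array([-0.01775937, -0.00173243,  0.02938837]), 'finger_force': 0.0, 'grip_width': 91.76239437508815}
{'fx': 401.4706488868734, 'fy': 401.4706488868734, 'cx': 282.95187871912344, 'cy': 209.47138406954542, 'origin': array([  631.14539268, -1015.65371181,   489.50423806]), 'rotation': array([1.21299001, 0.01362837, 0.06874345])}
{'fx': 531.9082263348625, 'fy': 531.9082263348625, 'cx': 277.54953716999984, 'cy': 206.03484918592733, 'origin': array([ 285.76348556,   30.59276269, 1511.47996977]), 'rotation': array([ 0.20995061,  0.004223  , -1.64856737])}
```

View pics/side0b.png

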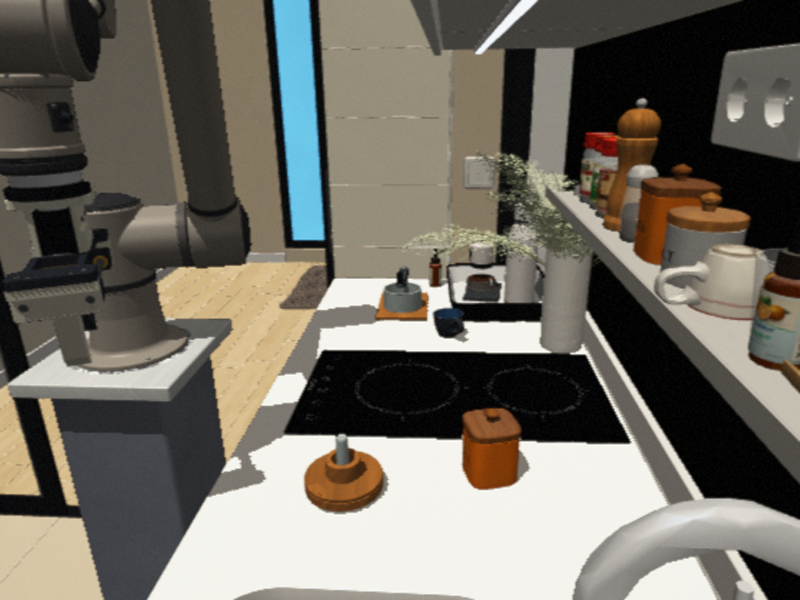

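View pics/top0b.png

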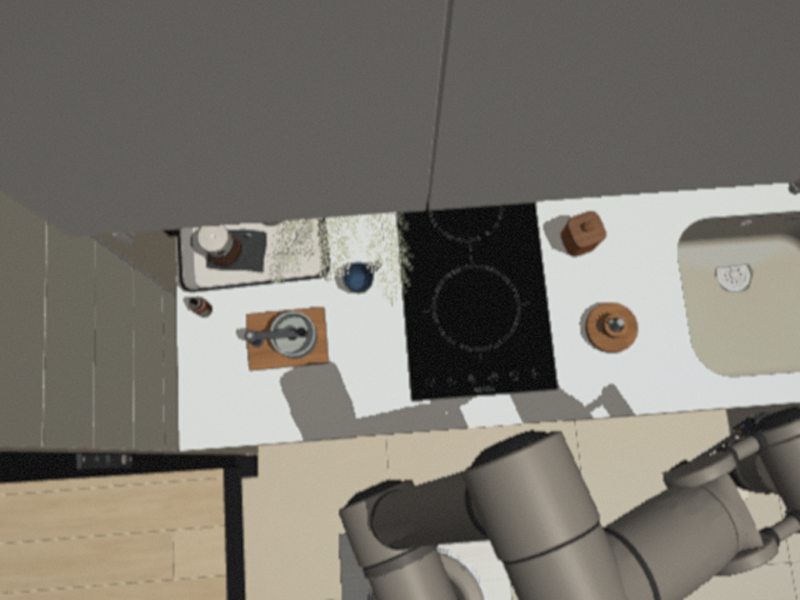

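```bash
cat > h.py <<'E'
import cv2,numpy as np
from scipy.spatial.transform import Rotation as R
from plant import viewer,readout
def ray(n,u,v):
    c=viewer.camera_info(n);d=np.array([(u-c['cx'])/c['fx'],-(v-c['cy'])/c['fy'],-1])
    d=R.from_euler('xyz',c['rotation']).as_matrix()@d
    return np.array(c['origin']),d/np.linalg.norm(d)
def proj(n,p):
    c=viewer.camera_info(n);q=R.from_euler('xyz',c['rotation']).as_matrix().T@(np.array(p)-c['origin'])
    return c['cx']+c['fx']*q[0]/-q[2], c['cy']+c['fy']*-q[1]/-q[2]
def plane(n,u,v,z):
    o,d=ray(n,u,v);return o+d*(z-o[2])/d[2]
def tri(a,b):
    (o1,d1),(o2,d2)=ray('side',*a),ray('top',*b)
    s=np.linalg.lstsq(np.c_[d1,-d2],o2-o1,rcond=None)[0]
    p,q=o1+d1*s[0],o2+d2*s[1];return (p+q)/2,np.linalg.norm(p-q)
def crop(im,x,y,w=80,h=60,s=5):
    c=cv2.resize(im[y:y+h,x:x+w],None,fx=s,fy=s,interpolation=cv2.INTER_CUBIC)
    for k in range(0,w,10):cv2.putText(c,str(x+k),(k*s,8),0,.3,(0,0,255),1);cv2.line(c,(k*s,10),(k*s,14),(0,0,255),1)
    for k in range(10,h,10):cv2.putText(c,str(y+k),(6,k*s+4),0,.3,(0,0,255),1);cv2.line(c,(0,k*s),(5,k*s),(0,0,255),1)
    return c
E
python3 - <<'E'
from h import *
s,t=cv2.imread('pics/side0.png'),cv2.imread('pics/top0.png')
cv2.imwrite('pics/c1.png',np.vstack([np.hstack([crop(t,160,205),crop(t,390,200)]),np.hstack([crop(s,245,175),crop(s,205,298)])]))
E
```

```text
(no output)
```

View pics/c1.png

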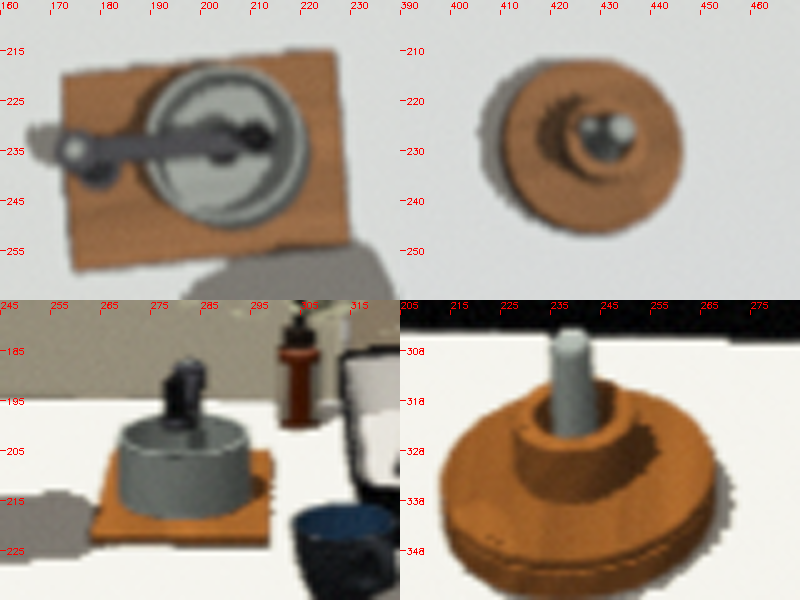

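```bash
python3 - <<'E'
from h import *
print('knobtop',tri((239.3,306.2),(434.4,226)))
print('lid plate',plane('top',428.4,229.3,24),'collar', plane('top',431.3,228,48))
# side collar top ellipse center
print('collar tri',tri((205+175/5,298+115/5),(431.2,227.7)))
m=plane('top',205.6,234.2,57);print('mouth top',m)
# side rim ellipse x 118..252, y 412..460
print('mouth tri',tri((245+185/5,175+136/5),(205.6,234.2)))
# block corners top (z=12)
B=[plane('top',160+u/5,205+v/5,12)[:2] for u,v in((62,75),(336,50),(350,243),(73,272))]
print(np.round(B,1)); 
k=plane('top',211.4,232,102);print('knob',k, proj('side',k)); print('knob tri cand',tri((245+178/5,175+75/5),(211.4,232)),tri((283,188),(211.4,232)))
p=plane('top',174.6,235,90);print('post',p)
for b in((355,276),(585*.7,233*.7),(198*.7,305*.7)):print(plane('top',*(b if b[0]<300 else b),0))
print('cup',plane('top',358*.7,277*.7,50),'caddy',plane('top',583*.7,233*.7,100),'drop',plane('top',200*.7,305*.7,80))
print(plane('top',160+145/5,234.2,57),plane('top',222,234.2,57))
E
```

```text
knobtop (array([ 503.59370113, -409.89712586,   76.00051344]), np.float64(3.5570637501598616))
lid plate [ 501.61736721 -408.05277785   24.        ] collar [ 501.14195566 -409.51871521   48.        ]
collar tri (array([ 503.76222899, -410.07447368,   44.6276364 ]), np.float64(2.582205901692035))
mouth top [531.46389058 217.24430269  57.        ]
mouth tri (array([534.74917929, 218.3097557 ,  51.70616212]), np.float64(4.76204921481316))
[[587.7 316. ]
 [589.9 158.3]
 [478.2 156.9]
 [474.  313.9]]
knob [528.60486943 195.65156925 102.        ] (np.float64(278.6003968829248), np.float64(189.77559712617693))
knob tri cand (array([531.92456577, 196.31603228, 100.40463075]), np.float64(6.058419708183226)) (array([535.34622608, 196.27830736, 106.15742842]), np.float64(14.823877061032272))
post [530.27516321 296.7124638   90.        ]
[ 388.73622238 -190.45331245    0.        ]
[ 705.9922792  -386.59691437    0.        ]
[616.97160958 415.36937937   0.        ]
cup [637.64115652  85.69028153  50.        ] caddy [ 678.49429516 -355.15089421  100.        ] drop [599.13904756 391.16622422  80.        ]
[535.06476107 263.0562971   57.        ] [527.90734684 171.99625445  57.        ]
```

```bash
R="";
python3 -m creep '0.0147 0.0332 -0.003 0 0 0.055 100;0.0147 0.0332 -0.003 0 0 0.055 100;0.0147 0.0332 -0.003 0 0 0.055 100;0.0147 0.0332 -0.003 0 0 0.055 100;0.0147 0.0332 -0.003 0 0 0.055 100;0.0147 0.0332 -0.003 0 0 0.055 100;0.0147 0.0332 -0.003 0 0 0.055 100;0.0147 0.0332 -0.003 0 0 0.055 100'
python3 -m creep '0.0147 0.0332 -0.003 0 0 0.055 100;0.0147 0.0332 -0.003 0 0 0.055 100;0.0147 0.0332 -0.003 0 0 0.055 100;0.0147 0.0332 -0.003 0 0 0.055 100;0.0147 0.0332 -0.003 0 0 0.055 100;0.0147 0.0332 -0.003 0 0 0.055 100;0.0147 0.0332 -0.003 0 0 0.055 100;0.0147 0.0332 -0.003 0 0 0.055 100'
python3 -m creep '0.0147 0.0332 -0.003 0 0 0.055 100;0.0147 0.0332 -0.003 0 0 0.055 100;0.0147 0.0332 -0.003 0 0 0.055 100;0.0147 0.0332 -0.003 0 0 0.055 100;0 0 0 0 0 0 100;0 0 0 0 0 0 100'
```

```text
time: 0.77
tool_pos: [354.0, -201.5, 268.0]
tcp_rot: [-3.141, -0.0, 0.909]
contact_force: [0.8, -0.4, 0.1]
grip_width: 91.8
finger_force: 0.0
time: 1.43
tool_pos: [471.7, 64.3, 243.9]
tcp_rot: [-3.141, 0.0, 1.35]
contact_force: [-0.1, -0.1, 0.1]
grip_width: 92.0
finger_force: 0.0
time: 1.93
tool_pos: [530.1, 196.7, 231.1]
tcp_rot: [-3.14, 0.0, 1.57]
contact_force: [-1.3, 0.4, -0.6]
grip_width: 91.9
finger_force: 0.0
```

```bash

python3 -m creep '0 0 -0.02 0 0 0 100;0 0 -0.02 0 0 0 100;0 0 -0.02 0 0 0 100;0 0 -0.02 0 0 0 100;0 0 0 0 0 0 28;0 0 0 0 0 0 28;0 0 0 0 0 0 28;0 0 0 0 0 0 28'
python3 -m creep '0 0 0 0 0 0 28;0 0 0 0 0 0 28;0 0 0 0 0 0 28'
python3 - <<'E'
from h import *
s=viewer.capture('side');t=viewer.capture('top')
cv2.imwrite('pics/c2.png',np.hstack([crop(t,160,205),crop(s,245,160)])[:,:,::-1])
E
```

```text
time: 2.6
tool_pos: [531.0, 194.9, 153.8]
tcp_rot: [3.139, -0.001, 1.566]
contact_force: [-0.7, 0.7, 0.4]
grip_width: 69.4
finger_force: 0.0
time: 2.85
tool_pos: [530.5, 195.2, 152.9]
tcp_rot: [3.14, -0.0, 1.567]
contact_force: [1.2, 0.1, -0.9]
grip_width: 49.8
finger_force: 0.0
```

View pics/c2.png

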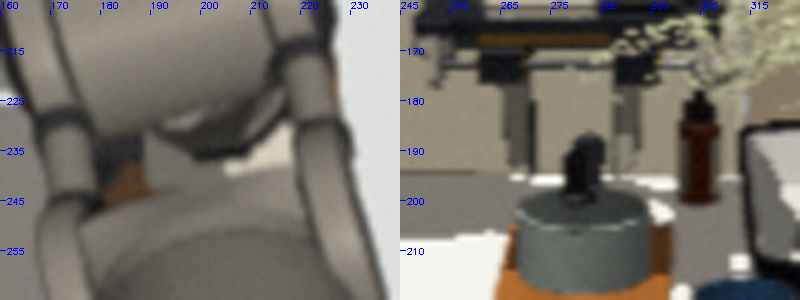

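```bash

python3 -m creep '0 0 0 0 0 0 28;0 0 0 0 0 0 28;0 0 0 0 0 0 28;0 0 0 0 0 0 28'
python3 -m creep '-0.012 0.0007 0 0 0 -0.12 28;-0.0118 0.0022 0 0 0 -0.12 28;-0.0115 0.0035 0 0 0 -0.12 28;-0.011 0.0049 0 0 0 -0.12 28;-0.0103 0.0062 0 0 0 -0.12 28;-0.0095 0.0073 0 0 0 -0.12 28;-0.0085 0.0084 0 0 0 -0.12 28'
python3 -m creep '-0.0075 0.0094 0 0 0 -0.12 28;-0.0063 0.0102 0 0 0 -0.12 28;-0.005 0.0109 0 0 0 -0.12 28;-0.0037 0.0114 0 0 0 -0.12 28;-0.0023 0.0118 0 0 0 -0.12 28;-0.0008 0.012 0 0 0 -0.12 28;0.0006 0.012 0 0 0 -0.12 28;0 0 0 0 0 0 28'
```

```text
time: 3.28
tool_pos: [530.3, 195.2, 152.2]
tcp_rot: [-3.142, 0.0, 1.567]
contact_force: [0.3, 0.2, 0.1]
grip_width: 26.0
finger_force: 0.0
time: 3.87
tool_pos: [455.3, 228.4, 152.3]
tcp_rot: [3.141, -0.0, 0.721]
contact_force: [1.8, 0.2, -0.1]
grip_width: 25.9
finger_force: 0.3
time: 4.53
tool_pos: [430.7, 307.6, 152.3]
tcp_rot: [-3.141, -0.001, -0.116]
contact_force: [0.4, -0.7, 0.0]
grip_width: 26.0
finger_force: 0.0
```

```bash

python3 -m creep '0 0 0.02 0 0 0 28;0 0 0.02 0 0 0 28;0 0 0.02 0 0 0 28;0 0 0.02 0 0 0 60;0.0036 -0.02 0 0 0 0.03 100;0.0036 -0.0358 -0.002 0 0 0.03 100;0.0036 -0.0358 -0.002 0 0 0.03 100;0.0036 -0.0358 -0.002 0 0 0.03 100'
python3 -m creep '0.0036 -0.0358 -0.002 0 0 0.03 100;0.0036 -0.0358 -0.002 0 0 0.03 100;0.0036 -0.0358 -0.002 0 0 0.03 100;0.0036 -0.0358 -0.002 0 0 0.03 100;0.0036 -0.0358 -0.002 0 0 0.03 100;0.0036 -0.0358 -0.002 0 0 0.03 100;0.0036 -0.0358 -0.002 0 0 0.03 100;0.0036 -0.0358 -0.002 0 0 0.03 100'
python3 -m creep '0.0036 -0.0358 -0.002 0 0 0.03 100;0.0036 -0.0358 -0.002 0 0 0.03 100;0.0036 -0.0358 -0.002 0 0 0.03 100;0.0036 -0.0358 -0.002 0 0 0.03 100;0.0036 -0.0358 -0.002 0 0 0.03 100;0.0036 -0.0358 -0.002 0 0 0.03 100;0.0036 -0.0358 -0.002 0 0 0.03 100;0 -0.02 0 0 0 0.03 100'
python3 -m creep '0 0 0 0 0 0 100;0 0 0 0 0 0 100'
python3 - <<'E'
from h import *
s=viewer.capture('side');t=viewer.capture('top')
cv2.imwrite('pics/s3.png',s[:,:,::-1]);cv2.imwrite('pics/t3.png',t[:,:,::-1])
cv2.imwrite('pics/c3.png',np.vstack([np.hstack([crop(t,160,205),crop(t,390,200)]),np.hstack([crop(s,245,175),crop(s,205,270,80,60)])])[:,:,::-1])
E
```

```text
time: 5.2
tool_pos: [444.8, 177.0, 226.3]
tcp_rot: [3.141, -0.0, 0.014]
contact_force: [0.6, -0.1, 0.3]
grip_width: 54.0
finger_force: 0.0
time: 5.87
tool_pos: [473.3, -110.0, 210.3]
tcp_rot: [3.141, -0.0, 0.252]
contact_force: [1.0, 0.1, 0.3]
grip_width: 91.6
finger_force: 0.0
time: 6.53
tool_pos: [498.2, -382.4, 195.6]
tcp_rot: [3.141, 0.001, 0.491]
contact_force: [-0.3, 0.0, -1.3]
grip_width: 91.7
finger_force: 0.0
time: 6.7
tool_pos: [498.1, -379.3, 195.6]
tcp_rot: [-3.141, 0.0, 0.487]
contact_force: [-1.1, 1.3, 0.3]
grip_width: 92.0
finger_force: 0.0
```

View pics/c3.png

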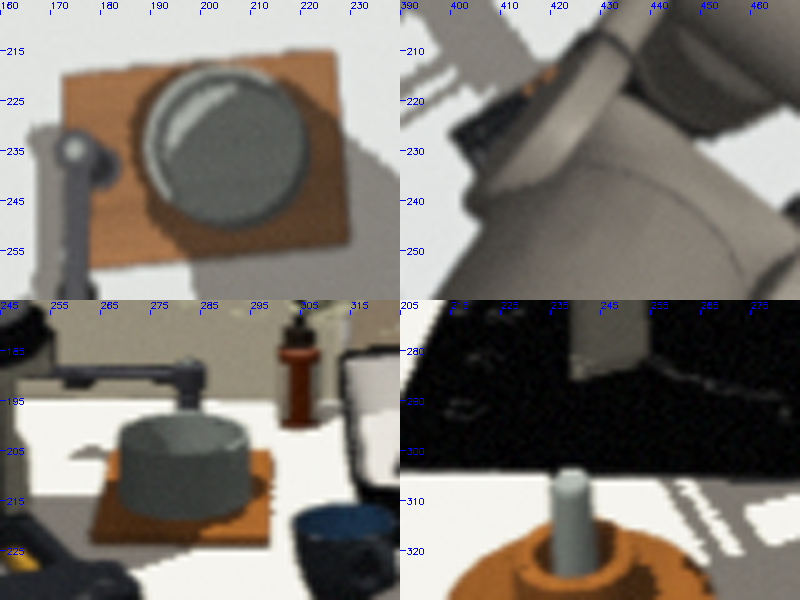

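```bash

python3 -m creep '0.0025 -0.0152 0 0 0 0 100;0.0025 -0.0152 0 0 0 0 100;0 0 -0.0255 0 0 0 100;0 0 -0.0255 0 0 0 100;0 0 -0.0255 0 0 0 100;0 0 0 0 0 0 100;0 0 0 0 0 0 60;0 0 0 0 0 0 40'
python3 -m creep '0 0 0 0 0 0 30;0 0 0 0 0 0 30;0 0 0 0 0 0 30;0 0 0 0 0 0 30;0 0 0 0 0 0 30;0 0 0 0 0 0 30;0 0 0 0 0 0 30'
python3 - <<'E'
from h import *
s=viewer.capture('side')
cv2.imwrite('pics/c4.png',crop(s,190,270,100,75,7)[:,:,::-1])
E
```

```text
time: 7.47
tool_pos: [504.9, -408.5, 121.5]
tcp_rot: [3.139, -0.001, 0.488]
contact_force: [0.6, -0.6, 0.4]
grip_width: 82.6
finger_force: 0.0
time: 8.05
tool_pos: [504.1, -408.7, 119.8]
tcp_rot: [3.142, 0.0, 0.487]
contact_force: [0.2, -0.4, -0.5]
grip_width: 36.3
finger_force: 0.0
```

View pics/c4.png

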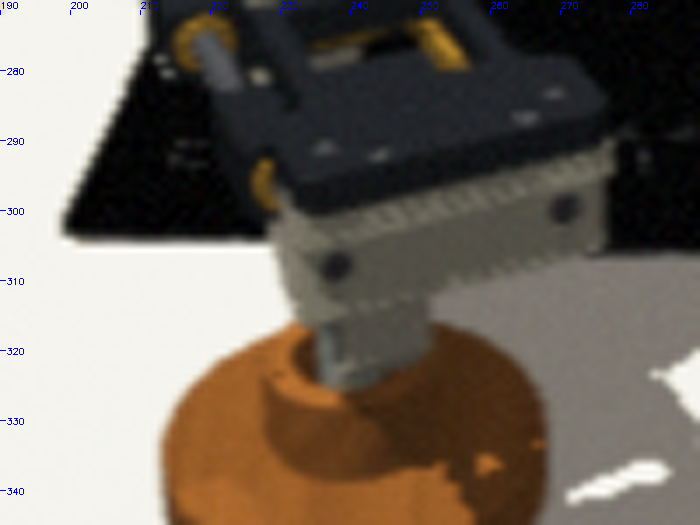

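```bash

python3 -m creep '0 0 0 0 0 0 10;0 0 0 0 0 0 10;0 0 0 0 0 0 10;0 0 0 0 0 0 0;0 0 0 0 0 0 0;0 0 0 0 0 0 0;0 0 0 0 0 0 0'
python3 -m creep '0 0 0.005 0 0 0 0;0 0 0.01 0 0 0 0;0 0 0.01 0 0 0 0;0 0 0.01 0 0 0 0;0 0 0.01 0 0 0 0;0 0 0.005 0 0 0 0;0 0 0 0 0 0 0;0 0 0 0 0 0 0'
python3 - <<'E'
from h import *
s=viewer.capture('side')
cv2.imwrite('pics/c5.png',crop(s,190,250,100,75,7)[:,:,::-1])
print(readout.get_obs()['moment'])
E
```

```text
time: 8.68
tool_pos: [504.1, -408.8, 119.7]
tcp_rot: [3.141, 0.0, 0.487]
contact_force: [0.7, -0.8, -0.7]
grip_width: 15.4
finger_force: 30.0
time: 9.35
tool_pos: [504.1, -408.8, 170.2]
tcp_rot: [3.141, -0.0, 0.487]
contact_force: [0.4, 0.0, -3.7]
grip_width: 15.0
finger_force: 30.0
[-0.06013387  0.01883175  0.01026752]
```

View pics/c5.png

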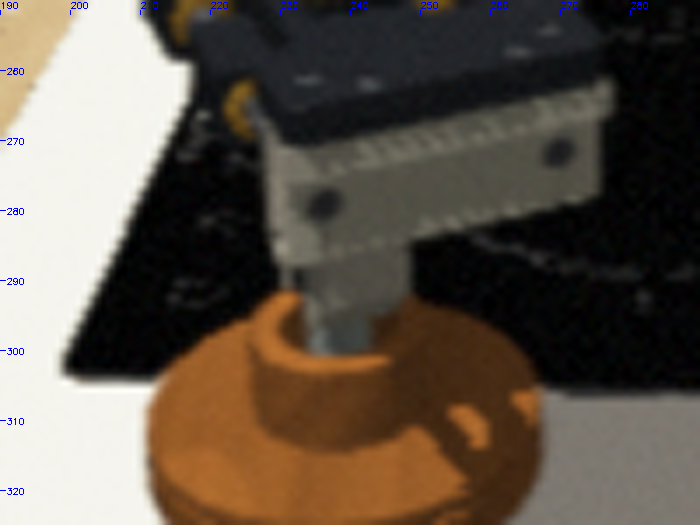

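```bash

python3 -m creep '0.0011 0.007 0.003 0 0 0.0417 0;0.0011 0.018 0.003 0 0 0.0417 0;0.0011 0.026 0.003 0 0 0.0417 0;0.0011 0.026 0.003 0 0 0.0417 0;0.0011 0.026 0.003 0 0 0.0417 0;0.0011 0.026 0.003 0 0 0.0417 0;0.0011 0.026 0.003 0 0 0.0417 0;0.0011 0.026 0.003 0 0 0.0417 0'
python3 -m creep '0.0011 0.026 0.003 0 0 0.0417 0;0.0011 0.026 0.003 0 0 0.0417 0;0.0011 0.026 0.003 0 0 0.0417 0;0.0011 0.026 0.002 0 0 0.0417 0;0.0011 0.026 0 0 0 0.0417 0;0.0011 0.026 0 0 0 0.0417 0;0.0011 0.026 0 0 0 0.0417 0;0.0011 0.026 0 0 0 0.0417 0'
python3 -m creep '0.0011 0.026 0 0 0 0.0417 0;0.0011 0.026 0 0 0 0.0417 0;0.0011 0.026 0 0 0 0.0417 0;0.0011 0.026 0 0 0 0.0417 0;0.0011 0.026 0 0 0 0.0417 0;0.0011 0.026 0 0 0 0.0417 0;0.0011 0.026 0 0 0 0.0417 0;0.0011 0.026 0 0 0 0.0417 0'
python3 -m creep '0.0011 0.018 0 0 0 0.0417 0;0.0011 0.011 0 0 0 0.0417 0;0 0 0 0 0 0 0;0 0 0 0 0 0 0;0 0 0 0 0 0 0'
python3 - <<'E'
from h import *
s=viewer.capture('side');t=viewer.capture('top')
cv2.imwrite('pics/c6.png',np.hstack([crop(t,170,195,80,100,5),crop(s,240,140,80,100,5)])[:,:,::-1])
print(readout.get_obs()['moment'])
E
```

```text
time: 10.07
tool_pos: [512.5, -226.3, 193.2]
tcp_rot: [-3.14, 0.0, 0.822]
contact_force: [-0.4, -0.2, -3.1]
grip_width: 14.8
finger_force: 30.0
time: 10.73
tool_pos: [521.2, -18.4, 204.2]
tcp_rot: [-3.141, 0.0, 1.156]
contact_force: [0.2, -0.1, -2.8]
grip_width: 15.2
finger_force: 30.0
time: 11.4
tool_pos: [530.0, 189.5, 204.1]
tcp_rot: [-3.14, 0.0, 1.49]
contact_force: [0.3, 0.2, -3.0]
grip_width: 15.3
finger_force: 30.0
time: 11.82
tool_pos: [532.6, 216.2, 204.4]
tcp_rot: [-3.141, 0.001, 1.57]
contact_force: [-0.4, 0.7, -2.7]
grip_width: 15.1
finger_force: 30.0
[-0.02990869 -0.14838471  0.03119553]
```

View pics/c6.png

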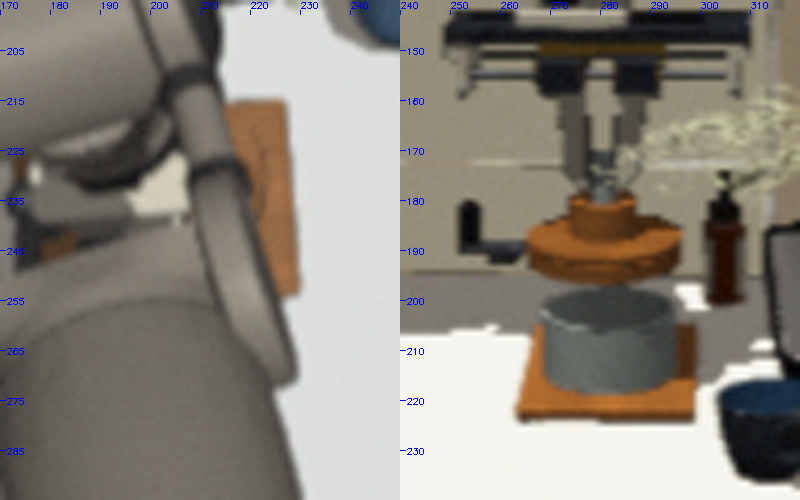

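```bash
python3 - <<'E'
from h import *
for p in((532.6,217,57),(532.6,217,102),(532.6,217,130),(535.6,217,57),(532.6,222,57)):print(p,np.round(proj('side',p),2))
E
```

```text
(532.6, 217, 57) [280.58 200.95]
(532.6, 217, 102) [280.36 187.77]
(532.6, 217, 130) [280.22 179.4 ]
(535.6, 217, 57) [281.49 200.96]
(532.6, 222, 57) [280.69 200.44]
```

```bash

python3 -m creep '0.0024 0.003 0 0 0 0 0;0 0 -0.006 0 0 0 0;0 0 -0.008 0 0 0 0;0 0 -0.006 0 0 0 0;0 0 -0.002 0 0 0 0;0 0 0 0 0 0 0;0 0 0 0 0 0 0'
python3 - <<'E'
from h import *
s=viewer.capture('side')
cv2.imwrite('pics/c7.png',crop(s,245,165,80,60,10)[:,:,::-1])
E
```

```text
time: 12.5
tool_pos: [535.0, 220.2, 182.4]
tcp_rot: [-3.141, 0.0, 1.571]
contact_force: [0.3, 0.5, -3.3]
grip_width: 14.8
finger_force: 30.0
```

View pics/c7.png

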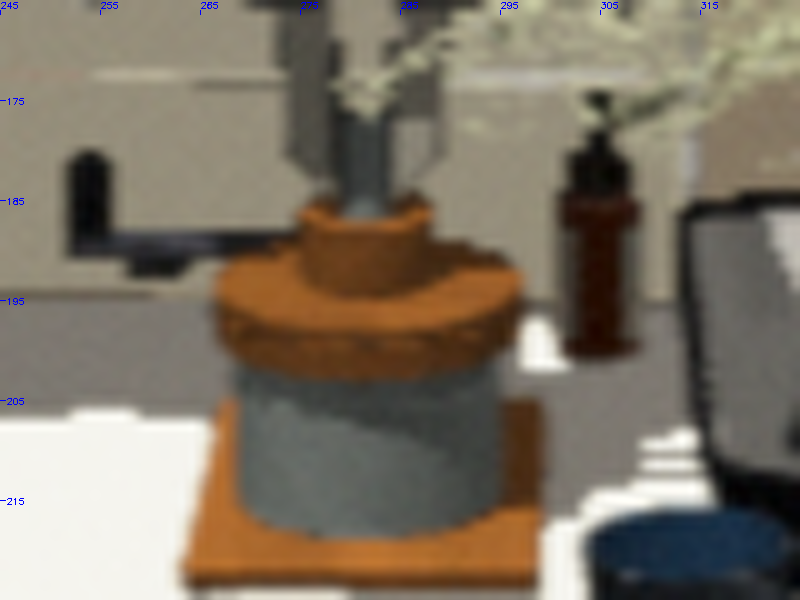

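```bash

python3 -m creep '0 0 -0.003 0 0 0 0;0 0 -0.003 0 0 0 0;0 0 0 0 0 0 0'
python3 -m creep '0 0 -0.002 0 0 0 0;0 0 -0.002 0 0 0 0;0 0 0 0 0 0 0'
```

```text
time: 12.8
tool_pos: [534.8, 220.2, 176.2]
tcp_rot: [-3.141, 0.0, 1.571]
contact_force: [-0.7, 0.5, -3.9]
grip_width: 14.8
finger_force: 30.0
time: 13.05
tool_pos: [534.9, 220.2, 172.3]
tcp_rot: [-3.141, 0.0, 1.571]
contact_force: [0.5, -0.3, -3.6]
grip_width: 15.1
finger_force: 30.0
```

```bash

python3 -m creep '0 0 -0.002 0 0 0 0;0 0 -0.002 0 0 0 0;0 0 0 0 0 0 0'
python3 -m creep '0 0 -0.002 0 0 0 0;0 0 -0.0015 0 0 0 0;0 0 0 0 0 0 0'
python3 -m creep '0 0 -0.001 0 0 0 0;0 0 -0.001 0 0 0 0;0 0 0 0 0 0 0'
```

```text
time: 13.3
tool_pos: [534.9, 220.2, 168.2]
tcp_rot: [-3.141, 0.0, 1.571]
contact_force: [-0.8, 0.9, -3.4]
grip_width: 14.6
finger_force: 30.0
time: 13.55
tool_pos: [534.9, 220.2, 164.9]
tcp_rot: [-3.141, 0.0, 1.571]
contact_force: [-0.4, -0.7, -3.9]
grip_width: 15.3
finger_force: 30.0
time: 13.8
tool_pos: [535.0, 220.2, 163.1]
tcp_rot: [-3.141, 0.0, 1.571]
contact_force: [-0.7, 0.8, -3.2]
grip_width: 15.3
finger_force: 30.0
```

```bash

python3 -m creep '0 0 -0.0008 0 0 0 0;0 0 0 0 0 0 0'
python3 -m creep '0 0 -0.0008 0 0 0 0;0 0 0 0 0 0 0;0 0 0 0 0 0 0;0 0 0 0 0 0 0'
```

```text
time: 13.97
tool_pos: [535.2, 220.3, 162.6]
tcp_rot: [3.141, -0.0, 1.571]
contact_force: [1.1, -0.6, -2.7]
grip_width: 15.0
finger_force: 30.0
time: 14.3
tool_pos: [535.3, 220.3, 162.4]
tcp_rot: [3.14, -0.0, 1.571]
contact_force: [-2.2, -0.8, 5.0]
grip_width: 14.8
finger_force: 30.0
```

```bash

python3 -m creep '0 0 0 0 0 0 20;0 0 0 0 0 0 40;0 0 0 0 0 0 60;0 0 0 0 0 0 80;0 0 0 0 0 0 80;0 0 0 0 0 0 80;0 0 0 0 0 0 80;0 0 0 0 0 0 80'
python3 -m creep '0 0 0 0 0 0 80;0 0 -0.008 0 0 0 80;0 0 -0.008 0 0 0 80;0 0 -0.006 0 0 0 80;0 0 -0.003 0 0 0 80;0 0 0 0 0 0 80;0 0 0 0 0 0 80'
python3 - <<'E'
from h import *
s=viewer.capture('side')
cv2.imwrite('pics/c8.png',crop(s,245,150,80,60,10)[:,:,::-1])
E
```

```text
time: 14.97
tool_pos: [535.1, 220.3, 161.6]
tcp_rot: [3.142, 0.0, 1.571]
contact_force: [-0.7, -0.5, -0.5]
grip_width: 60.2
finger_force: 0.0
time: 15.55
tool_pos: [535.0, 220.2, 136.2]
tcp_rot: [-3.141, 0.0, 1.571]
contact_force: [-0.5, -0.8, 0.4]
grip_width: 73.6
finger_force: 0.0
```

View pics/c8.png

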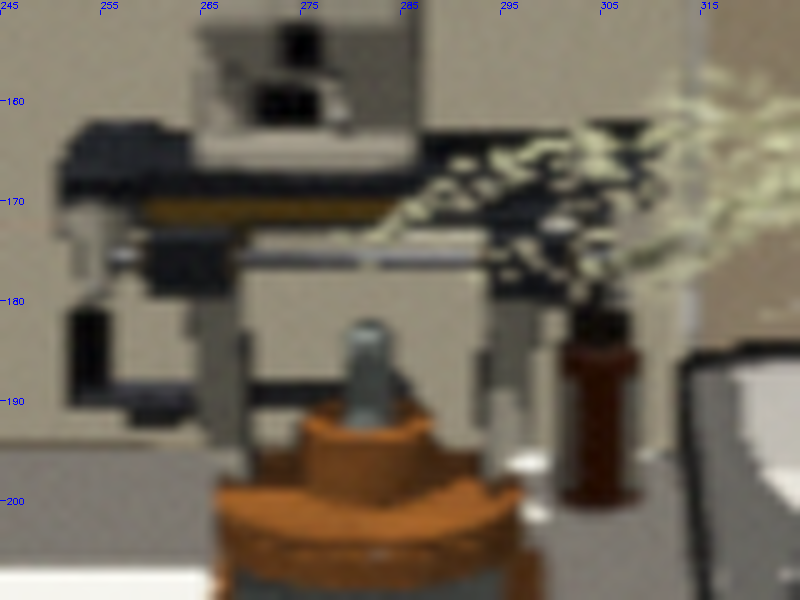

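```bash

python3 -m creep '0 0 0 0 0 0 50;0 0 0 0 0 0 45;0 0 0 0 0 0 40;0 0 0 0 0 0 20;0 0 0 0 0 0 20;0 0 0 0 0 0 20;0 0 0 0 0 0 20;0 0 0 0 0 0 20'
python3 -m creep '0 0 0.003 0 0 0 20;0 0 0.003 0 0 0 20;0 0 0.003 0 0 0 20;0 0 0 0 0 0 20'
```

```text
time: 16.27
tool_pos: [535.2, 220.3, 136.8]
tcp_rot: [3.141, -0.0, 1.571]
contact_force: [0.4, -0.6, 2.2]
grip_width: 44.7
finger_force: 30.0
time: 16.6
tool_pos: [535.3, 220.3, 146.3]
tcp_rot: [3.141, -0.0, 1.571]
contact_force: [0.7, 0.8, -1.3]
grip_width: 44.9
finger_force: 30.0
```

```bash

python3 -m creep '0 0 0.006 0 0 0 20;0 0 0.01 0 0 0 20;0 0 0.01 0 0 0 20;0 0 0.01 0 0 0 20;0 0 0.01 0 0 0 20;0 0 0.01 0 0 0 20;0 0 0.01 0 0 0 20;0 0 0.01 0 0 0 20'
python3 -m creep '0 0 0.01 0 0 0 20;0 0 0.004 0 0 0 20;0 0 0 0 0 0 20;0 0 0 0 0 0 20;0 0 0 0 0 0 20;0 0 0 0 0 0 20;0 0 0 0 0 0 20;0 0 0 0 0 0 20'
python3 - <<'E'
from h import *
s=viewer.capture('side')
cv2.imwrite('pics/c9.png',crop(s,235,140,100,75,8)[:,:,::-1])
E
```

```text
time: 17.27
tool_pos: [535.1, 220.2, 222.9]
tcp_rot: [3.141, -0.0, 1.571]
contact_force: [0.1, -0.5, -2.4]
grip_width: 45.0
finger_force: 30.0
time: 17.93
tool_pos: [535.0, 220.2, 235.2]
tcp_rot: [-3.141, 0.0, 1.571]
contact_force: [0.5, 0.1, -2.4]
grip_width: 44.8
finger_force: 30.0
```

View pics/c9.png

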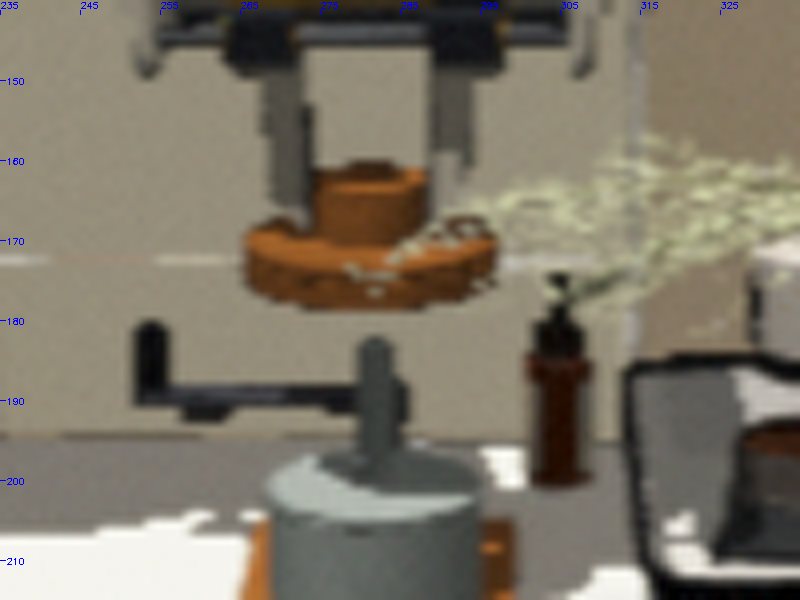

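The outer lid hangs level above the knob: its underside is at row 178 and the knob top at row 182. The inner lid is seated with its flange on the rim, and the lever is aside.

```bash
python3 -c "
from plant import order
print(order.close_job())"
```

```text
the job is handed in; nothing more can be done
None
```

The job is handed in at about 18 s of the 64 s allowed: the lever is swung aside, the inner lid is seated in the canister, and the outer lid is held level and still by its collar about 21 mm above the knob; the hand-in returned no verdict, so this rests on the last picture and force readings.

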